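# Load a sample tube and slide it into the reading notch

### The arm

A 6-joint arm with a two-finger parallel gripper is mounted at the origin on a cart in front of the work surface, level with it; the furniture and walls round the work are solid. World frame = base frame: x ahead of the robot, y to its left, z up, the work surface at z = 0. Lengths are in m, angles in degrees, forces in N, time in s.
With the tool pointing down it reaches from about 0.3 to 0.95 m from the base axis. Payload 3.1 kg.
Tool frame: the origin (TCP) lies at the very end of the fingers, on their centre line; the grasp point (between the pads) lies 19 mm behind it; z points along the fingers, y is the line along which they close (so a half turn about z gives the same grasp; the last joint's range is limited). The gripper opens to 85 mm and grips with 20 to 120 N. Pads are 22 mm wide; open, the fingers measure 114 mm over their backs; the gripper's body (76 mm by 85 mm) begins 54 mm behind the grasp point. The pads swing forward as they close: fully open they stand 13 mm farther back than shut.
Start: joints at [-80.369, 17.653, 93.61, -0, 68.738, -3.994], TCP at [0.147, -0.607, 0.231] pointing down, gripper open.
Joint ranges: [-175.34, 175.34], [-45.06, 112.39], [2.9, 150.54], [-68.45, 248.45], [3.09, 151.38], [-168.51, 168.51]. Speed limits (degrees/s): [159.86, 159.86, 180, 180, 180, 180].

### API

Orientations are given as [roll, pitch, yaw] about the fixed x, y, z axes, in that order (R = Rz(yaw) Ry(pitch) Rx(roll)).
In Python, from bench import state, read_camera, finish_job, recognise, pinpoint gives the robot as it stands.
- The arm moves only by the tool jog_arm, never from a script. Its argument "rows" is a list of rows, each a list of 3 entries, a list of its own where there are three numbers: the finger opening in m, from 0 to 0.0854, then the shift along the world's x, y, z in m, then the turn about the world's z in rad. In form: [[jaw, [x, y, z], turn], ...]. A call has 1 to 8 rows; each row shifts and turns the commanded pose from where the row before left it; what a row does not reach is not made up. A row lasts 1/10 s, in which the tool goes at most 50 mm and 8.59 degrees, less where a joint would pass 70% of its speed; a pose out of reach is approached as far as the arm can. A call with a gripper value outside its range is refused whole. The fingers move at their own pace and stop on an object; the grip force is fixed at half the most. Time passes only in rows, so rows that do not move let the fingers close. It gives the time, the measured TCP pose, the force, the opening and the grip force at its end, in the units of the state.
- state(): the state, without advancing time (a new reading comes with each control period).
- read_camera(name): name is "side" or "top" or "wrist"; returns a dict with "frame" (420x560x3 uint8, red, green, blue), "intrinsics" (3x3 intrinsics, pixels), "k1" (the pictures are not rectified: a ray, as slopes to the right and down, at radius r is drawn at 1 + k1 r^2 times it, then the intrinsics apply), "eye" and "rotation" of the camera in the world. Camera axes: x right, y down, z forward; pixel columns grow to the right and rows downward; lengths in m; the calibration is good to about 2 mm. A picture is of the moment at which its call begins. There is no depth.
- finish_job(): hands the job in; it is judged then, once.
Trained networks look in the newest picture that a camera, given by its name, has taken for a name from the list of things; names that differ only in an ending like _2 or _b are one class to them, and where a whole thing is asked for, a point or a joint stands for the part that bears it (a point fixed in the world has none). Each returns a list of dicts, best first, with "conf" (0 to 1); they miss things now and then, are a little off and sometimes report something else, mostly with a low value. They report only what shows in the picture. A call takes as long as a camera call.
- recognise(camera, name): "rect" ([left, top, width, height] in pixels, round what is visible of it).
- pinpoint(camera, name): "point" ([column, row] in pixels: a listed point, or the origin of a listed thing).
The state is a dict: "time_s": time; "qpos": joint angles; "joint_velocities": joint speeds; "joint_efforts": joint torques, N m; "eef_pos": TCP position; "tcp_rot": TCP orientation; "contact_force": force on the tool from outside, world axes, zero at the start; "ft_torque": the same for the moment, N m; "width": finger opening in m; "grip_force": force on a finger pad.
Only numpy, scipy, OpenCV 4.12 (cv2) and the standard library are available. Lean on these libraries where they do the work, as an engineer would, in place of code of your own. Each camera call takes 0.05 s, during which the arm holds its last target. There are 200 camera calls.

### The job

Take the taller of the two capped tubes out of the sloping rack, stand it upright and fully down in the cup of the sliding carriage, and let go of it. Then grip the carriage's upright handle and slide the carriage towards the reading head until you feel its ball drop into the head's notch, and finish there, still gripping the handle, with the carriage at rest in the notch. Leave the short tube in the rack and do not disturb the other small things.

Things in the scene. Friction and masses are not known exactly. Their poses are not given: they have to be found in the camera images.
- tall_tube: The tall sample tube: straight clear tube 16 mm in diameter with a white ribbed screw cap, 120 mm long over all; the cap is the top 20 mm and 20 mm in diameter (about 21 over its ribs). 30 g. Origin: centre of its bottom end; its z axis runs along the tube to the cap. At the start it stands in one of the rack's two sleeves, leaning.
- short_tube: The short tube, same diameters and cap but only 80 mm long, in the rack's other sleeve, leaning alike; origin and axes alike. It stays there.
- rack: White rack, fixed, base 100 x 120 x 8 mm, origin at the centre of its underside. Two grey sleeves at y = +26 and -26 mm in its frame hold one tube each, 48 mm deep, 2.5 mm play all round; which tube is in which varies. The sleeves lean 0.5 rad (29 degrees) from vertical, tops towards the rack's -x (the robot), so a tube comes out along its own leaning axis.
- station: The slide station, fixed: white base plate 120 (x) x 340 (y) x 12 mm, origin at the centre of its underside, with a steel rail along its y axis on which the carriage runs; the carriage's top is 45 mm above the underside.
- carriage (a joint): Travel of the 50 x 130 mm carriage along the station's +y (towards the head): 0 to 0.175 m. Starts at 0 to 0.02; slides with 1 to 2 N of drag. At 0 its centre is 90 mm to the -y side of the station's centre. In the notch the value is 0.10 to 0.14, as the head is set; the rail runs on at least 30 mm past it: the end stop is not the notch.
- cup_floor (a point): Centre of the inner floor of the grey round cup that stands on the carriage near its +y end; axes as the station's. The cup is 43 mm deep, bore 20 mm, flared at the mouth to 23 mm, about 33 mm in outer diameter; the mouth is 43 mm above this point, about 89 mm above the trolley top.
- handle_top (a point): Top centre of the upright black handle on the carriage, 90 mm to the -y side of the cup: a flat tab 12 mm thick along the station's y, 30 mm wide along x and 44 mm tall, to be gripped from above across its 12 mm.
- ball (a point): Centre of the spring ball, 8 mm in diameter, in the carriage's side that faces the robot (-x), level with the cup along y. Moves with the carriage (not with the ball's own springing). From -y it meets the notch's first ridge about 12 mm short of the notch: the push rises to about 6 to 7 N, falls away some 6 mm short, and the carriage is drawn in.
- notch (a point): Where the ball's centre is when it sits in the notch; axes as the station's. The notch is the gap between two small upright round ridges on the inside of the head's post nearer the robot. With the ball in, pushing on meets the second, higher ridge at once; it gives way at about 12 N, so push with no more than about 9 N there.
- head: The white reading head, fixed: a fork of two posts (22 x 40 mm, top 110 mm above the trolley top) 94 mm apart either side of the carriage's path, open above; the tube passes between them. Its place along the rail differs from time to time. Origin on the trolley top midway between the posts, level along y with the notch.
- ampoule_box: Flat white and purple carton 52 x 78 x 22 mm lying near the work; bystander, leave it.
- swab_box: Small white and blue carton 40 x 62 x 34 mm; bystander, leave it.
- strip_tube: Small round pot with a push cap, 26 mm in diameter, 44 mm tall; bystander, leave it.

How it is judged:
By the outcome, as a careful person would: the job done as asked, in the order asked, and still so for the second after the job is handed in, while the arm keeps its last pose, push and grip.
It also fails if it takes over 58 s, if anything falls off the work surface, if the arm or the gripper's body presses on something with over 40 N, if the wrist force passes 120 N, or if a joint passes its speed limit or range.

## Working session

There is one attempt and no reset: what is moved stays moved. The work goes in short steps, Python scripts to look and compute and a tool call to move; the robot and the scene stay as the last step left them, time stands still between calls to the robot, and variables do not carry over. Pictures are saved under pics/ and viewed, at most 10 in all, crops included, and the job is handed in when it is done.

Besides the shell and the picture viewer there is one more tool, called after "Request:" as a command line: name --argument value ..., lists and objects as JSON in quotes. jog_arm: Moves the arm, as the interface text tells. Its arguments: {"type":"object","properties":{"rows":{"type":"array","items":{"type":"array"}}},"required":["rows"]}

```bash
mkdir -p pics; ls
cat > h.py <<'E'
from bench import *
import numpy as np, cv2
def cam(n):
    c=read_camera(n); return c
def ray(c,p):
    K=np.array(c["intrinsics"]);k=c["k1"]
    d=np.array([(p[0]-K[0,2])/K[0,0],(p[1]-K[1,2])/K[1,1]]);u=d.copy()
    for _ in range(30): u=d/(1+k*(u@u))
    v=np.array(c["rotation"])@np.array([u[0],u[1],1]); return np.array(c["eye"]),v/np.linalg.norm(v)
def atz(c,p,z):
    e,v=ray(c,p); return e+v*(z-e[2])/v[2]
def proj(c,X):
    q=np.array(c["rotation"]).T@(np.array(X)-np.array(c["eye"])); u=q[:2]/q[2]; u=u*(1+c["k1"]*(u@u)); K=np.array(c["intrinsics"])
    return np.array([K[0,0]*u[0]+K[0,2],K[1,1]*u[1]+K[1,2]])
def tri(L):
    A=0;b=0
    for c,p in L:
        e,v=ray(c,p);P=np.eye(3)-np.outer(v,v);A=A+P;b=b+P@e
    X=np.linalg.solve(A,b); return X,[np.round(proj(c,X)-p,1).tolist() for c,p in L]
E
python3 - <<'E'
from h import *
np.set_printoptions(precision=4,suppress=True)
C={}
for n in ["side","top","wrist"]:
    c=C[n]=cam(n); cv2.imwrite(f"pics/{n}0.png",c["frame"][:,:,::-1]); print(n,c["eye"],c["rotation"][:,2] if hasattr(c["rotation"],'shape') else c["rotation"])
    for t in ["tall_tube","short_tube","rack","station","carriage","cup_floor","handle_top","ball","notch","head","ampoule_box","swab_box","strip_tube"]:
        try:
            print(t,[(np.round(r["point"]).tolist(),round(r["conf"],2)) for r in pinpoint(n,t)[:2]] , [(np.round(r["rect"]).tolist(),round(r["conf"],2)) for r in recognise(n,t)[:2]])
        except Exception as e: print(t,e)
E
cp pics/side0.png /dev/null; python3 -c "
from bench import state;print(state())"
```

```text
pics
{'time_s': 0.05, 'qpos': array([-8.03705859e+01,  1.77039038e+01,  9.36886309e+01,  8.74088671e-04,
        6.87405646e+01, -3.99439652e+00]), 'joint_velocities': array([-0.03406887, -0.09523948, -0.16457186,  0.02579891,  0.14270409,
       -0.07855902]), 'joint_efforts': array([-2.38517177e-04, -4.16703844e+01, -2.77866572e+01, -1.30381159e-04,
        4.41038894e-03, -5.41933112e-07]), 'eef_pos': array([ 0.1470458 , -0.60660296,  0.23006104]), 'tcp_rot': array([-1.79867281e+02, -1.00834417e-02,  1.36234811e+01]), 'contact_force': array([ 0.78171895, -0.32498504, -0.19074209]), 'ft_torque': array([ 0.04363035, -0.01901963,  0.01662085]), 'grip_force': 0.0, 'width': 0.08524956935197316}Traceback (most recent call last):
  File "<stdin>", line 5, in <module>
IndexError: too many indices for array: array is 1-dimensional, but 2 were indexed
```

Run:
```python
from h import *
for n in ["side","top","wrist"]:
    c=cam(n); print({k:v for k,v in c.items() if k!="frame"})
```

```text
{'intrinsics': array([[417.5923122 ,   0.        , 282.95336348],
       [  0.        , 417.5923122 , 211.17183797],
       [  0.        ,   0.        ,   1.        ]]), 'k1': -0.08736288014578293, 'eye': array([ 0.35564112, -0.73987378,  0.56106346]), 'rotation': array([-120.94127765,   -0.25393272,  -13.4117803 ])}
{'intrinsics': array([[482.59806938,   0.        , 277.4677274 ],
       [  0.        , 482.59806938, 218.64228442],
       [  0.        ,   0.        ,   1.        ]]), 'k1': -0.10110150020951737, 'eye': array([ 0.36599977, -0.02315217,  1.42567925]), 'rotation': array([-172.39867834,    0.91961143,  -88.42950281])}
{'intrinsics': array([[298.39640817,   0.        , 279.44055533],
       [  0.        , 298.39640817, 209.38058161],
       [  0.        ,   0.        ,   1.        ]]), 'k1': -0.049818247687842876, 'eye': array([ 0.2222679 , -0.5881025 ,  0.37228679]), 'rotation': array([ 1.62221049e+02,  1.04390301e-01, -7.63184001e+01])}
```

```bash
sed -i 's/    c=read_camera(n); return c/    c=read_camera(n); c["rotation"]=Rotation.from_euler("xyz",c["rotation"],degrees=True).as_matrix(); return c/; 2a from scipy.spatial.transform import Rotation' h.py
python3 - <<'E'
from h import *
C={}
for n in ["side","top","wrist"]:
    c=C[n]=cam(n); cv2.imwrite(f"pics/{n}0.png",c["frame"][:,:,::-1]); print(n)
    for t in ["tall_tube","short_tube","rack","station","carriage","cup_floor","handle_top","ball","notch","head","ampoule_box","swab_box","strip_tube"]:
        try:
            print(t,[(np.round(r["point"]).tolist(),round(r["conf"],2)) for r in pinpoint(n,t)[:2]] , [(np.round(r["rect"]).tolist(),round(r["conf"],2)) for r in recognise(n,t)[:2]])
        except Exception as e: print(t,e)
E
python3 -c "
import cv2,numpy as np
a=cv2.imread('pics/side0.png');b=cv2.imread('pics/top0.png')"
```

```text
side
tall_tube [([326.0, 347.0], 0.64)] [([290.0, 306.0, 33.0, 39.0], 0.61)]
short_tube [([236.0, 192.0], 0.34), ([246.0, 194.0], 0.22)] [([291.0, 298.0, 20.0, 18.0], 0.64)]
rack [([316.0, 350.0], 0.65)] [([276.0, 311.0, 80.0, 72.0], 0.58)]
station [([233.0, 200.0], 0.95)] [([207.0, 167.0, 68.0, 75.0], 0.73), ([226.0, 177.0, 30.0, 49.0], 0.24)]
carriage it knows: ampoule_box, ball, cup_floor, handle_top, head, notch, rack, short_tube, station, strip_tube, swab_box, tall_tube
cup_floor [([238.0, 191.0], 0.7), ([289.0, 184.0], 0.44)] [([229.0, 177.0, 28.0, 48.0], 0.74)]
handle_top [([247.0, 192.0], 0.72)] [([229.0, 174.0, 29.0, 52.0], 0.89)]
ball [([228.0, 200.0], 0.85), ([248.0, 195.0], 0.69)] [([227.0, 178.0, 30.0, 48.0], 0.72), ([200.0, 151.0, 54.0, 41.0], 0.56)]
notch [([217.0, 182.0], 0.93)] [([200.0, 152.0, 55.0, 37.0], 0.75)]
head [([229.0, 186.0], 0.56), ([289.0, 183.0], 0.52)] [([204.0, 147.0, 52.0, 47.0], 0.91)]
ampoule_box [([233.0, 307.0], 0.91)] [([212.0, 283.0, 40.0, 43.0], 0.69)]
swab_box [([288.0, 185.0], 0.79)] []
strip_tube [([216.0, 182.0], 0.71), ([394.0, 332.0], 0.
[... 663 characters left out ...]
]
ball [([206.0, 257.0], 0.79)] [([200.0, 235.0, 45.0, 22.0], 0.69)]
notch [([165.0, 259.0], 0.78)] [([150.0, 221.0, 25.0, 55.0], 0.61)]
head [([169.0, 249.0], 0.92)] [([153.0, 219.0, 20.0, 55.0], 0.78)]
ampoule_box [([328.0, 274.0], 0.74)] [([316.0, 261.0, 31.0, 27.0], 0.95)]
swab_box [([174.0, 196.0], 0.54)] [([162.0, 185.0, 24.0, 18.0], 0.65)]
strip_tube [([370.0, 184.0], 0.4)] []
wrist
tall_tube [] []
short_tube [] []
rack [] []
station [] []
carriage it knows: ampoule_box, ball, cup_floor, handle_top, head, notch, rack, short_tube, station, strip_tube, swab_box, tall_tube
cup_floor [] []
handle_top [] []
ball [] []
notch [] []
head [] []
ampoule_box [] []
swab_box [] []
strip_tube [] []
```

View pics/side0.png

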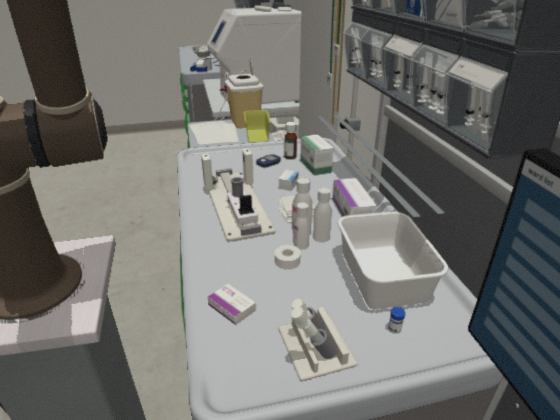

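View pics/top0.png

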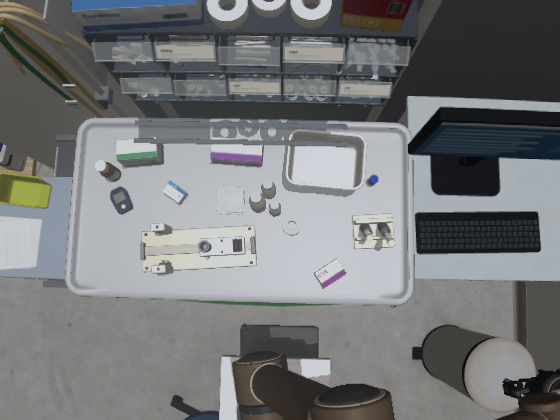

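Run:
```python
import cv2,numpy as np
s=cv2.imread('pics/side0.png');t=cv2.imread('pics/top0.png')
f=lambda a,x,y,w,h:cv2.resize(a[y:y+h,x:x+w],(400,300),interpolation=cv2.INTER_CUBIC)
a=f(s,265,290,100,75);b=f(t,340,200,80,60);c=f(s,190,145,100,75);d=f(t,135,205,128,96)
cv2.imwrite('pics/crop1.png',np.vstack([np.hstack([a,b]),np.hstack([c,d])]))
from h import *
c=cam("top")
for p,z in [((198,251),0),((169,249),0),((165,259),.05),((206,257),.05),((210,246),.09),((370,233),0),((238,245),.09)]: print(p,atz(c,p,z).round(3))
c=cam("side")
for p,z in [((233,200),0),((217,182),.03),((238,191),.05),((228,200),.03),((247,192),.085),((316,350),0),((247,196),.09)]: print(p,atz(c,p,z).round(3))
```

```text
(198, 251) [0.453 0.238 0.   ]
(169, 249) [0.456 0.326 0.   ]
(165, 259) [0.424 0.324 0.05 ]
(206, 257) [0.433 0.205 0.05 ]
(210, 246) [0.462 0.189 0.09 ]
(370, 233) [ 0.52  -0.271  0.   ]
(238, 245) [0.467 0.111 0.09 ]
(233, 200) [0.456 0.259 0.   ]
(217, 182) [0.42  0.318 0.03 ]
(238, 191) [0.466 0.214 0.05 ]
(228, 200) [0.438 0.208 0.03 ]
(247, 192) [0.479 0.139 0.085]
(316, 350) [ 0.524 -0.287  0.   ]
(247, 196) [0.474 0.11  0.09 ]
```

View pics/crop1.png

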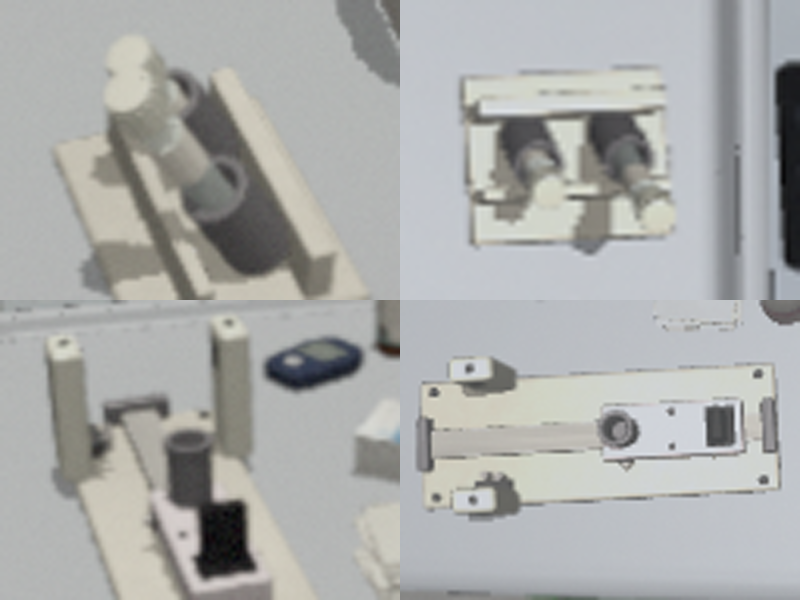

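Run:
```python
from h import *
np.set_printoptions(precision=4,suppress=True)
t=cam("top");s=cam("side")
print(tri([(t,(391.6,242.8)),(s,(298,313))]))
print("short",tri([(t,(369,238.4)),(s,(297,303.5))]))
print("mouth",tri([(t,(135+218/3.125,205+128/3.125)),(s,(237.5,182))]))
def rect(P,z):
    X=np.array([atz(t,p,z)[:2] for p in P]);print(X.round(4),X.mean(0));e=X[0]-X[1]+X[3]-X[2];f=X[0]-X[3]+X[1]-X[2];print(np.degrees(np.arctan2(-e[0],e[1])),np.degrees(np.arctan2(f[1],f[0])),np.linalg.norm(e)/2,np.linalg.norm(f)/2)
rect([(353,215),(392.6,213.6),(394.8,247.6),(354.6,248.4)],.008)
rect([(142.4,231.2),(255.6,225.2),(256.6,265.2),(143,271.6)],.012)
print(state()["time_s"])
```

```text
(array([ 0.4822, -0.31  ,  0.1179]), [[0.1, -0.3], [-0.5, 0.1]])
short (array([ 0.4963, -0.2542,  0.0824]), [[0.1, -0.3], [-0.6, 0.1]])
mouth (array([0.4636, 0.2051, 0.0806]), [[0.0, -0.4], [-0.4, 0.1]])
[[ 0.5711 -0.219 ]
 [ 0.5783 -0.3371]
 [ 0.4772 -0.3434]
 [ 0.472  -0.2244]] [ 0.5246 -0.281 ]
2.9930930474305764 3.344566655663507 0.11871728262202638 0.10027500283039734
[[0.506  0.4065]
 [0.5328 0.0687]
 [0.4152 0.0619]
 [0.3862 0.3974]] [0.4601 0.2336]
4.733094608185455 3.8350612456014526 0.33776535061582474 0.11898003656940656
4.15
```

Request:
jog_arm --rows '[[0.04, [0.034, 0.03, 0], -0.0225], [0.04, [0.034, 0.03, 0], -0.0225], [0.04, [0.034, 0.03, 0], -0.0225], [0.04, [0.034, 0.03, 0], -0.0225], [0.04, [0.034, 0.03, 0], -0.0225], [0.04, [0.034, 0.03, 0], -0.0225], [0.04, [0.034, 0.03, 0], -0.0225], [0.04, [0.034, 0.03, 0], -0.0225]]'

```text
time_s: 4.95
eef_pos: [0.4204, -0.3661, 0.2316]
tcp_rot: [180.0, -0.0, 3.3]
contact_force: [0.6, -0.9, -0.1]
width: 0.0398
grip_force: 0.0
```

Request:
jog_arm --rows '[[0.04, [0.034, 0.03, -0.01], 0], [0.04, [0.032, 0.027, -0.01], 0], [0.04, [0, 0, 0], 0], [0.04, [0, 0, 0], 0]]'

```text
time_s: 5.35
eef_pos: [0.4855, -0.3097, 0.2109]
tcp_rot: [-180.0, 0.1, 3.5]
contact_force: [-0.9, 0.2, -0.4]
width: 0.0395
grip_force: 0.0
```

Run:
```python
from h import *
np.set_printoptions(precision=4,suppress=True)
c=cam("wrist");cv2.imwrite("pics/w1.png",c["frame"][:,:,::-1]); t=cam("top"); cv2.imwrite("pics/t1.png",t["frame"][:,:,::-1])
s=state();print(s["time_s"],s["eef_pos"],s["tcp_rot"],s["contact_force"],c["eye"])
for X in [(.482,-.31,.118),(.4963,-.2542,.0824)]: print(proj(c,X))
print(recognise("wrist","tall_tube")[:2],recognise("wrist","short_tube")[:2],pinpoint("wrist","rack")[:1])
```

```text
5.45 [ 0.4847 -0.3112  0.2115] [179.9634   0.0154   3.2846] [ 0.7395 -0.1262  0.5039] [ 0.5628 -0.3044  0.3528]
[280.2029 215.5422]
[221.1545 185.0375]
[{'rect': [264.2, 152.2, 26.8, 73.4], 'conf': 0.89}] [] [{'point': [256.8, 148.4], 'conf': 0.74}]
```

View pics/w1.png

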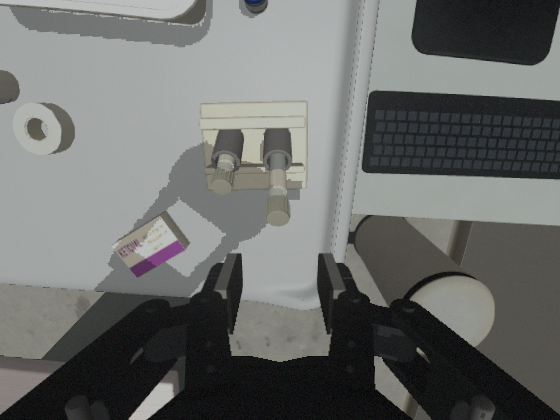

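Request:
jog_arm --rows '[[0.04, [0.001, 0.001, -0.03], 0], [0.04, [0.001, 0.001, -0.03], 0], [0.04, [0, 0, -0.03], 0], [0.04, [0, 0, -0.02], 0], [0.04, [0, 0, -0.012], 0], [0.03, [0, 0, 0], 0], [0.024, [0, 0, 0], 0], [0.015, [0, 0, 0], 0]]'

```text
time_s: 6.4
eef_pos: [0.4882, -0.3094, 0.0909]
tcp_rot: [179.9, -0.1, 3.3]
contact_force: [0.1, 0.2, -0.2]
width: 0.018
grip_force: 58.5
```

Request:
jog_arm --rows '[[0.01, [0, 0, 0], 0], [0.01, [0, 0, 0], 0], [0.01, [0, 0, 0], 0]]'

```text
time_s: 6.7
eef_pos: [0.4877, -0.3092, 0.0905]
tcp_rot: [179.9, -0.1, 3.3]
contact_force: [-2.0, -1.3, 3.8]
width: 0.0181
grip_force: 58.8
```

Request:
jog_arm --rows '[[0.01, [-0.0048, -0.0003, 0.0088], 0], [0.01, [-0.0048, -0.0003, 0.0088], 0], [0.01, [-0.0048, -0.0003, 0.0088], 0], [0.01, [-0.0048, -0.0003, 0.0088], 0], [0.01, [-0.0048, -0.0003, 0.0088], 0], [0.01, [-0.0048, -0.0003, 0.0088], 0], [0.01, [-0.0048, -0.0003, 0.0088], 0], [0.01, [0, 0, 0.03], 0]]'

```text
time_s: 7.5
eef_pos: [0.4503, -0.3087, 0.1786]
tcp_rot: [-179.7, 0.4, 3.3]
contact_force: [0.4, -0.0, 0.2]
width: 0.0182
grip_force: 58.6
```

Request:
jog_arm --rows '[[0.01, [0, 0, 0.04], 0], [0.01, [0, 0, 0.03], 0], [0.01, [0, 0.03, 0], 0], [0.01, [0, 0.04, 0], 0], [0.01, [0, 0, 0], 0]]'

```text
time_s: 8.0
eef_pos: [0.4526, -0.2369, 0.2512]
tcp_rot: [-179.8, 0.0, 3.5]
contact_force: [0.7, -0.2, -0.8]
width: 0.0182
grip_force: 58.7
```

Run:
```python
from h import *
np.set_printoptions(precision=4,suppress=True)
s=cam("side");t=cam("top");w=cam("wrist")
f=lambda c,x,y,a,b:cv2.resize(c["frame"][y:y+b,x:x+a,::-1],(400,300),interpolation=cv2.INTER_CUBIC)
st=state();e=st["eef_pos"];print(st["time_s"],e,st["width"],st["contact_force"])
g=e+[0,0,.019]
ps=proj(s,g);pt=proj(t,g);print(ps,pt)
f2=lambda c,p,a,b:f(c,int(p[0]-a/2),int(p[1]-b/2),a,b)
print([int(ps[0]-50),int(ps[1]-37)],[int(pt[0]-40),int(pt[1]-30)])
cv2.imwrite("pics/c2.png",np.vstack([np.hstack([f2(s,ps,100,75),f2(t,pt,80,60)]),np.hstack([f(w,0,0,560,420),f(w,200,150,200,150)])]))
```

```text
8.15 [ 0.4535 -0.2408  0.2512] 0.017906393806406316 [-0.1007 -0.7843 -0.2701]
[267.3766 202.6953] [376.8677 248.4651]
[217, 165] [336, 218]
```

View pics/c2.png

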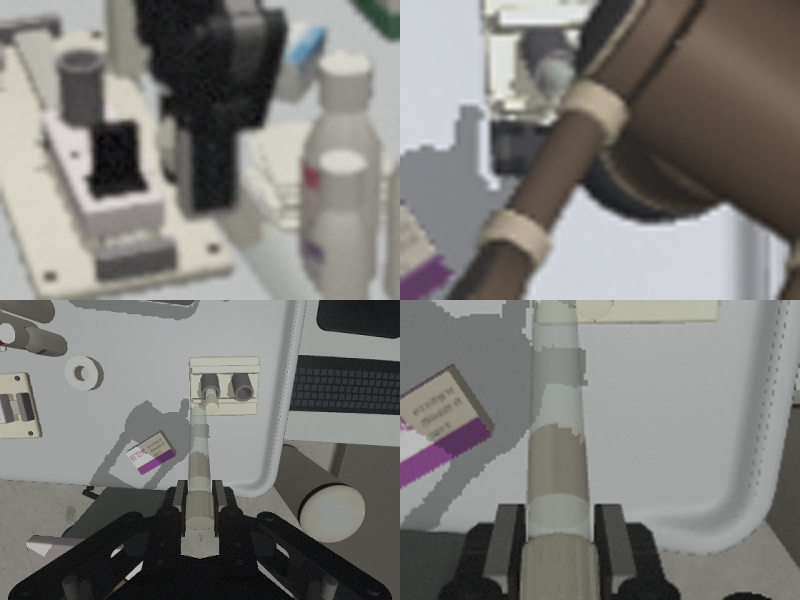

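Request:
jog_arm --rows '[[0.01, [-0.02, 0.03, 0.02], 0], [0.01, [-0.02, 0.04, 0.02], 0.01], [0.01, [0, 0.048, 0.01], 0.01], [0.01, [0, 0.049, 0], 0], [0.01, [0, 0.049, 0], 0], [0.01, [0, 0.049, 0], 0], [0.01, [0, 0.049, 0], 0], [0.01, [0, 0.045, -0.02], 0]]'

```text
time_s: 8.95
eef_pos: [0.4164, 0.1201, 0.2839]
tcp_rot: [-180.0, -0.5, 4.4]
contact_force: [0.9, -0.5, -0.2]
width: 0.0182
grip_force: 58.8
```

Request:
jog_arm --rows '[[0.01, [0, 0, -0.02], 0], [0.01, [0, 0, 0], 0], [0.01, [0, 0, 0], 0]]'

```text
time_s: 9.25
eef_pos: [0.4139, 0.1177, 0.2608]
tcp_rot: [180.0, 0.1, 4.4]
contact_force: [0.9, 0.7, -0.7]
width: 0.018
grip_force: 58.8
```

Run:
```python
from h import *
np.set_printoptions(precision=4,suppress=True)
w=cam("wrist");st=state();e=st["eef_pos"];print(st["time_s"],e,st["tcp_rot"],st["width"])
cv2.imwrite("pics/w3.png",cv2.resize(w["frame"][60:360,80:480,::-1],(800,600)))
for X in [e+[.0525,.003,-.0765],(.4636,.2051,.089)]: print(proj(w,X), (proj(w,X)-[80,60])*2)
print(pinpoint("wrist","cup_floor")[:2],pinpoint("wrist","handle_top")[:2])
```

```text
9.3 [0.4145 0.1175 0.2616] [179.9787  -0.0462   4.3549] 0.0181117375432286
[281.892  149.0139] [403.784  178.0279]
[198.8865 135.5657] [237.773  151.1315]
[{'point': [209.0, 133.3], 'conf': 0.96}] [{'point': [285.3, 131.8], 'conf': 0.69}]
```

View pics/w3.png

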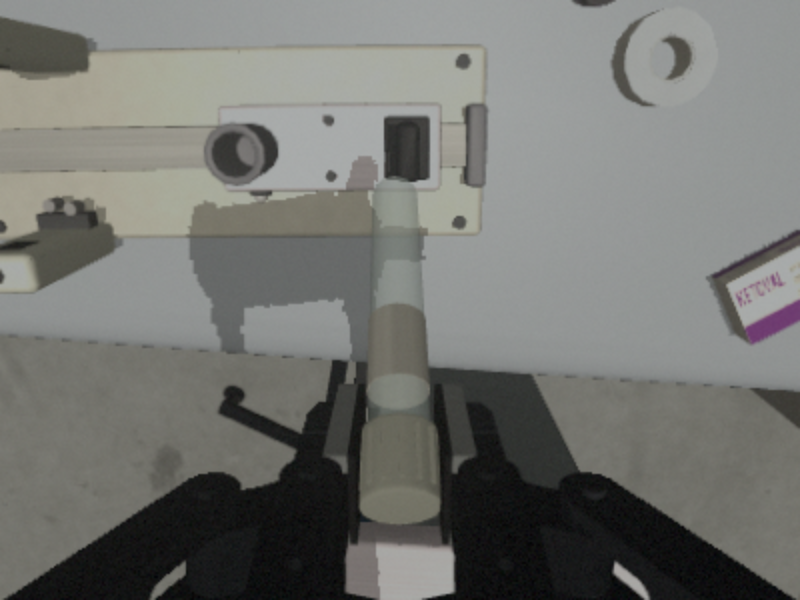

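Run:
```python
from h import *
np.set_printoptions(precision=4,suppress=True)
w=cam("wrist");st=state();e=st["eef_pos"]
b=atz(w,(278.5,151.5),e[2]-.0765);m=atz(w,(198.3,137),.089);f=atz(w,(209,133.3),.046)
h=atz(w,(285.3,131.8),.089)
print(e,b,b-e,m,f,h,m-b)
```

```text
[0.4148 0.1175 0.2621] [0.4661 0.1225 0.1856] [ 0.0514  0.005  -0.0765] [0.4636 0.2059 0.089 ] [0.4649 0.2045 0.046 ] [0.4754 0.1165 0.089 ] [-0.0025  0.0834 -0.0966]
```

Request:
jog_arm --rows '[[0.01, [0, 0.03, 0], 0], [0.01, [0, 0.03, 0], 0], [0.01, [0, 0.0225, -0.02], 0], [0.01, [0, 0, -0.03], 0], [0.01, [0, 0, -0.02], 0], [0.01, [0, 0, -0.01], 0], [0.01, [0, 0, -0.008], 0], [0.01, [0, 0, 0], 0]]'

```text
time_s: 10.25
eef_pos: [0.4137, 0.2005, 0.1727]
tcp_rot: [180.0, 0.0, 4.4]
contact_force: [0.5, -0.3, 0.4]
width: 0.0186
grip_force: 58.9
```

Run:
```python
from h import *
w=cam("wrist");st=state();print(st["time_s"],st["eef_pos"],st["contact_force"])
a=cv2.resize(w["frame"][80:260,180:420,::-1],(800,600),interpolation=cv2.INTER_CUBIC)
cv2.imwrite("pics/w4.png",a)
```

```text
10.3 [0.41421528 0.20073492 0.17337406] [0.2945839  0.62970492 0.57518149]
```

View pics/w4.png

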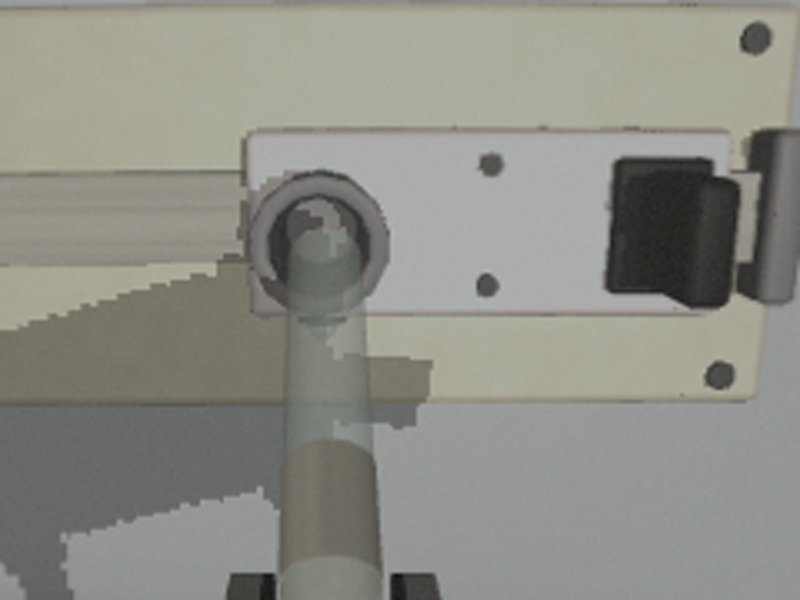

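Request:
jog_arm --rows '[[0.01, [0, 0.0007, -0.006], 0], [0.01, [0, 0, -0.005], 0], [0.01, [0.004, 0, 0.0], 0], [0.01, [0.005, 0, 0.001], 0], [0.01, [0.005, 0, 0.001], 0], [0.01, [0, 0, 0], 0]]'

```text
time_s: 10.9
eef_pos: [0.4252, 0.2016, 0.1642]
tcp_rot: [180.0, 0.5, 4.4]
contact_force: [-8.3, 0.5, 6.7]
width: 0.0181
grip_force: 59.5
```

Request:
jog_arm --rows '[[0.01, [0.005, 0, 0.001], 0], [0.01, [0.005, 0, 0.001], 0], [0.01, [0.005, 0, 0.001], 0], [0.01, [0.005, 0, 0.001], 0], [0.01, [0, 0, 0], 0]]'

```text
time_s: 11.4
eef_pos: [0.446, 0.2016, 0.1686]
tcp_rot: [180.0, 0.3, 4.4]
contact_force: [-5.9, 0.4, 8.6]
width: 0.0181
grip_force: 62.3
```

Request:
jog_arm --rows '[[0.01, [0.005, 0.0005, -0.001], 0], [0.01, [0.005, 0.0005, -0.001], 0], [0.01, [0.005, 0.0005, -0.001], 0], [0.01, [0.003, 0.0005, -0.001], 0], [0.01, [0, 0, 0], 0]]'

```text
time_s: 11.9
eef_pos: [0.4644, 0.2037, 0.1636]
tcp_rot: [-180.0, 0.2, 4.4]
contact_force: [-5.2, 0.6, 3.7]
width: 0.0182
grip_force: 64.6
```

Run:
```python
from h import *
np.set_printoptions(precision=4,suppress=True)
w=cam("wrist");s=cam("side");st=state();e=st["eef_pos"];print(st["time_s"],e,st["contact_force"])
a=cv2.resize(w["frame"][100:400,130:430,::-1],(400,400));b=cv2.resize(s["frame"][120:220,190:290,::-1],(400,400),interpolation=cv2.INTER_CUBIC)
cv2.imwrite("pics/c5.png",np.hstack([a,b]))
```

```text
12.0 [0.4645 0.2036 0.1636] [-4.8647 -0.124   1.9489]
```

View pics/c5.png

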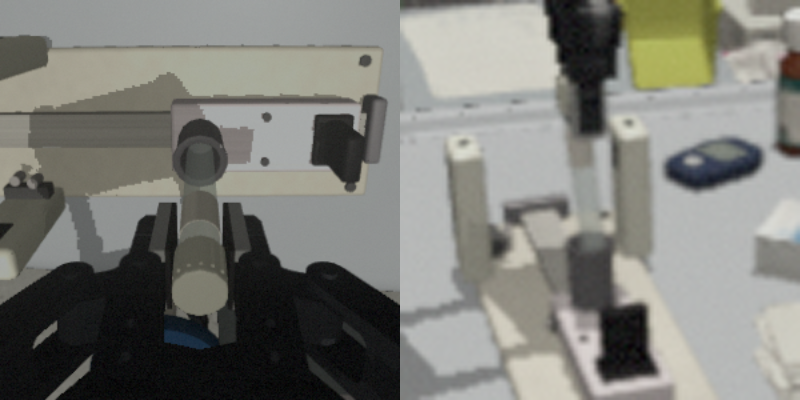

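Request:
jog_arm --rows '[[0.01, [0.001, 0, -0.003], 0], [0.01, [0.001, 0, -0.003], 0], [0.01, [0, 0, -0.004], 0], [0.01, [0, 0, -0.004], 0], [0.01, [0, 0, 0], 0]]'

```text
time_s: 12.5
eef_pos: [0.466, 0.2032, 0.1487]
tcp_rot: [180.0, 0.2, 4.5]
contact_force: [-5.4, -0.3, 0.9]
width: 0.0185
grip_force: 64.7
```

Request:
jog_arm --rows '[[0.01, [0, 0, -0.004], 0], [0.01, [0, 0, -0.004], 0], [0.01, [0, 0, -0.003], 0], [0.01, [0, 0, -0.002], 0], [0.01, [0, 0, 0], 0]]'

```text
time_s: 13.0
eef_pos: [0.4661, 0.2032, 0.1359]
tcp_rot: [180.0, 0.2, 4.5]
contact_force: [-5.6, -0.4, 1.1]
width: 0.0183
grip_force: 64.8
```

Request:
jog_arm --rows '[[0.01, [0, 0, -0.0015], 0], [0.01, [0, 0, -0.0015], 0], [0.01, [0, 0, 0], 0]]'

```text
time_s: 13.3
eef_pos: [0.4662, 0.2033, 0.1332]
tcp_rot: [180.0, 0.2, 4.5]
contact_force: [-5.1, -0.9, 2.5]
width: 0.0185
grip_force: 64.8
```

Request:
jog_arm --rows '[[0.01, [0, 0, -0.0015], 0], [0.01, [0, 0, -0.0015], 0], [0.01, [0, 0, 0], 0]]'

```text
time_s: 13.6
eef_pos: [0.4668, 0.2034, 0.1309]
tcp_rot: [180.0, 0.1, 4.5]
contact_force: [-6.2, -0.6, 5.0]
width: 0.0182
grip_force: 65.4
```

Request:
jog_arm --rows '[[0.01, [0, 0, -0.0015], 0], [0.01, [0, 0, -0.0015], 0], [0.01, [0, 0, 0], 0]]'

```text
time_s: 13.9
eef_pos: [0.4693, 0.2041, 0.1304]
tcp_rot: [-180.0, -0.2, 4.5]
contact_force: [-6.0, -0.9, 13.1]
width: 0.0185
grip_force: 66.5
```

Request:
jog_arm --rows '[[0.022, [-0.001, 0, 0], 0], [0.03, [0, 0, 0], 0], [0.04, [0, 0, 0], 0], [0.045, [0, 0, 0], 0], [0.045, [0, 0, 0.03], 0], [0.045, [0, 0, 0.04], 0], [0.045, [0, 0, 0.03], 0], [0.045, [0, -0.03, 0], 0]]'

```text
time_s: 14.7
eef_pos: [0.471, 0.1766, 0.2334]
tcp_rot: [-179.8, -0.7, 4.6]
contact_force: [0.1, -1.0, 0.1]
width: 0.045
grip_force: 0.0
```

Request:
jog_arm --rows '[[0.045, [0, -0.035, 0], 0], [0.045, [-0.0, -0.02, 0], 0], [0.045, [0, 0, 0], 0], [0.045, [0, 0, 0], 0]]'

```text
time_s: 15.1
eef_pos: [0.4668, 0.1187, 0.2278]
tcp_rot: [-180.0, -0.0, 4.4]
contact_force: [0.8, 1.1, -0.1]
width: 0.045
grip_force: 0.0
```

Run:
```python
from h import *
np.set_printoptions(precision=4,suppress=True)
w=cam("wrist");s=cam("side");st=state();e=st["eef_pos"];print(st["time_s"],e,st["tcp_rot"],st["contact_force"])
a=cv2.resize(w["frame"][60:300,80:400,::-1],(400,300));b=cv2.resize(s["frame"][130:220,190:280,::-1],(400,400),interpolation=cv2.INTER_CUBIC)
a=np.vstack([a,np.zeros((100,400,3),np.uint8)])
cv2.imwrite("pics/c6.png",np.hstack([a,b]))
h=pinpoint("wrist","handle_top")[:2];print(h,[atz(w,x["point"],.089) for x in h])
h=pinpoint("wrist","notch")[:2];print(h,[atz(w,x["point"],.03) for x in h])
h=pinpoint("wrist","ball")[:2];print(h,[atz(w,x["point"],.03) for x in h])
for X in [(.466,.205,.123),(.466,.205,.089)]: print(proj(s,X),(proj(s,X)-[190,130])*400/90+[400,0],(proj(w,X)-[80,60])*1.25)
```

```text
15.2 [0.4667 0.1194 0.2278] [-179.971    -0.0088    4.48  ] [ 0.0176 -0.6053  0.0885]
[{'point': [283.1, 191.5], 'conf': 0.94}] [array([0.4726, 0.1161, 0.089 ])]
[{'point': [104.8, 205.7], 'conf': 0.83}] [array([0.4236, 0.3283, 0.03  ])]
[] []
[237.1623 166.7176] [609.6103 163.1894] [125.7212 176.2282]
[237.8402 178.9835] [612.6232 217.7042] [139.4649 164.0772]
```

View pics/c6.png

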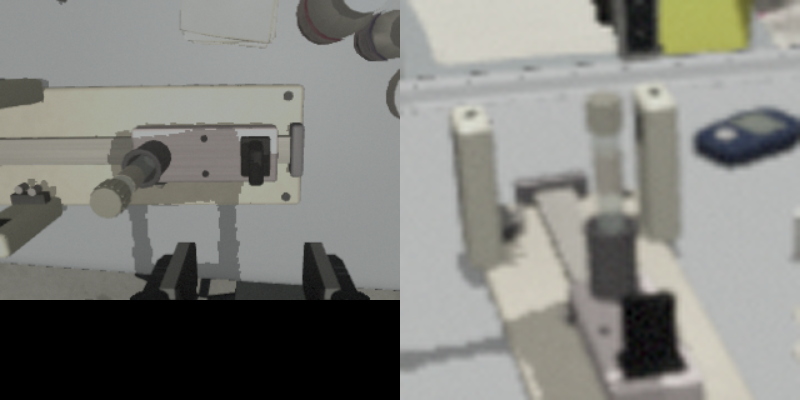

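Request:
jog_arm --rows '[[0.036, [0.0025, -0.0015, -0.04], 0], [0.036, [0.0025, -0.0015, -0.04], 0], [0.036, [0, 0, -0.04], 0], [0.036, [0, 0, -0.02], 0], [0.036, [0, 0, -0.015], 0], [0.036, [0, 0, -0.013], 0], [0.036, [0, 0, 0], 0], [0.015, [0, 0, 0], 0]]'

```text
time_s: 16.15
eef_pos: [0.4719, 0.116, 0.0601]
tcp_rot: [-180.0, -0.0, 4.5]
contact_force: [0.2, -0.4, -0.6]
width: 0.0228
grip_force: 0.0
```

Request:
jog_arm --rows '[[0.005, [0, 0, 0], 0], [0.005, [0, 0, 0], 0], [0.005, [0, 0, 0], 0], [0.005, [0, 0, 0], 0]]'

```text
time_s: 16.55
eef_pos: [0.4725, 0.1159, 0.0609]
tcp_rot: [-180.0, -0.1, 4.5]
contact_force: [0.1, 0.1, 3.3]
width: 0.011
grip_force: 59.9
```

Request:
jog_arm --rows '[[0.005, [-0.0004, 0.005, 0], 0], [0.005, [-0.0006, 0.008, 0], 0], [0.005, [-0.0008, 0.01, 0], 0], [0.005, [-0.0008, 0.01, 0], 0], [0.005, [-0.0008, 0.01, 0], 0], [0.005, [-0.0008, 0.01, 0], 0], [0.005, [-0.0008, 0.01, 0], 0], [0.005, [-0.0005, 0.007, 0], 0]]'

```text
time_s: 17.35
eef_pos: [0.4667, 0.1864, 0.0608]
tcp_rot: [180.0, -0.1, 4.5]
contact_force: [-2.5, -0.6, 5.6]
width: 0.0113
grip_force: 60.4
```

Request:
jog_arm --rows '[[0.005, [-0.0006, 0.007, 0], 0], [0.005, [-0.0005, 0.006, 0], 0], [0.005, [-0.0003, 0.005, 0], 0], [0.005, [-0.0003, 0.003, 0], 0], [0.005, [0, 0, 0], 0]]'

```text
time_s: 17.85
eef_pos: [0.465, 0.2076, 0.0609]
tcp_rot: [-180.0, -0.1, 4.5]
contact_force: [-1.2, -0.3, 5.8]
width: 0.011
grip_force: 60.3
```

Request:
jog_arm --rows '[[0.005, [-0.0002, 0.002, 0], 0], [0.005, [-0.0001, 0.002, 0], 0], [0.005, [-0.0002, 0.002, 0], 0]]'

```text
time_s: 18.15
eef_pos: [0.4645, 0.213, 0.0609]
tcp_rot: [180.0, -0.1, 4.5]
contact_force: [-0.5, -0.8, 5.7]
width: 0.0113
grip_force: 60.4
```

Request:
jog_arm --rows '[[0.005, [-0.0001, 0.002, 0], 0], [0.005, [-0.0002, 0.002, 0], 0]]'

```text
time_s: 18.35
eef_pos: [0.4641, 0.217, 0.0609]
tcp_rot: [-180.0, -0.1, 4.5]
contact_force: [-2.0, -1.7, 5.7]
width: 0.0106
grip_force: 60.4
```

Request:
jog_arm --rows '[[0.005, [-0.0001, 0.0015, 0], 0], [0.005, [-0.0001, 0.0015, 0], 0]]'

```text
time_s: 18.55
eef_pos: [0.4639, 0.22, 0.0609]
tcp_rot: [180.0, -0.1, 4.5]
contact_force: [-1.2, -0.8, 6.9]
width: 0.0109
grip_force: 60.4
```

Request:
jog_arm --rows '[[0.005, [-0.0001, 0.0015, 0], 0], [0.005, [-0.0001, 0.0015, 0], 0]]'

```text
time_s: 18.75
eef_pos: [0.4637, 0.223, 0.0609]
tcp_rot: [180.0, -0.1, 4.5]
contact_force: [-1.4, -0.8, 6.6]
width: 0.0109
grip_force: 60.4
```

Request:
jog_arm --rows '[[0.005, [-0.0001, 0.0015, 0], 0], [0.005, [-0.0001, 0.0015, 0], 0]]'

```text
time_s: 18.95
eef_pos: [0.4634, 0.226, 0.0609]
tcp_rot: [180.0, -0.0, 4.5]
contact_force: [-1.7, -1.4, 7.0]
width: 0.0108
grip_force: 60.4
```

Request:
jog_arm --rows '[[0.005, [-0.0001, 0.001, 0], 0], [0.005, [-0.0001, 0.001, 0], 0]]'

```text
time_s: 19.15
eef_pos: [0.4632, 0.228, 0.0609]
tcp_rot: [180.0, -0.0, 4.5]
contact_force: [-1.4, -1.1, 5.7]
width: 0.0109
grip_force: 60.4
```

Request:
jog_arm --rows '[[0.005, [-0.0001, 0.001, 0], 0], [0.005, [-0.0001, 0.001, 0], 0]]'

```text
time_s: 19.35
eef_pos: [0.4631, 0.23, 0.0609]
tcp_rot: [-180.0, -0.1, 4.5]
contact_force: [-1.5, -0.7, 5.4]
width: 0.0111
grip_force: 60.4
```

Request:
jog_arm --rows '[[0.005, [-0.0001, 0.001, 0], 0], [0.005, [-0.0001, 0.001, 0], 0]]'

```text
time_s: 19.55
eef_pos: [0.4629, 0.2315, 0.0609]
tcp_rot: [179.9, -0.1, 4.5]
contact_force: [-0.6, -4.2, 7.0]
width: 0.0112
grip_force: 60.5
```

Request:
jog_arm --rows '[[0.005, [-0.0001, 0.001, 0], 0], [0.005, [-0.0001, 0.001, 0], 0]]'

```text
time_s: 19.75
eef_pos: [0.4629, 0.2326, 0.0609]
tcp_rot: [179.9, -0.0, 4.5]
contact_force: [-1.0, -5.9, 7.8]
width: 0.0108
grip_force: 60.5
```

Request:
jog_arm --rows '[[0.005, [-0.0001, 0.001, 0], 0], [0.005, [-0.0001, 0.001, 0], 0]]'

```text
time_s: 19.95
eef_pos: [0.4627, 0.2352, 0.0609]
tcp_rot: [179.9, -0.1, 4.5]
contact_force: [-0.5, -2.7, 6.8]
width: 0.0109
grip_force: 60.4
```

Request:
jog_arm --rows '[[0.005, [-0.0001, 0.001, 0], 0], [0.005, [-0.0001, 0.001, 0], 0]]'

```text
time_s: 20.15
eef_pos: [0.4624, 0.2379, 0.0609]
tcp_rot: [-180.0, -0.1, 4.5]
contact_force: [-1.2, 0.9, 5.4]
width: 0.0109
grip_force: 60.3
```

Request:
jog_arm --rows '[[0.005, [-0.0001, 0.001, 0], 0], [0.005, [0, 0, 0], 0]]'

```text
time_s: 20.35
eef_pos: [0.4623, 0.2399, 0.0609]
tcp_rot: [-179.9, -0.1, 4.4]
contact_force: [-1.3, 2.5, 4.4]
width: 0.0112
grip_force: 60.2
```

Request:
jog_arm --rows '[[0.005, [-0.0001, 0.001, 0], 0], [0.005, [0, 0, 0], 0]]'

```text
time_s: 20.55
eef_pos: [0.4622, 0.2412, 0.0609]
tcp_rot: [-179.9, -0.1, 4.4]
contact_force: [-1.5, 3.3, 5.2]
width: 0.0112
grip_force: 60.3
```

Request:
jog_arm --rows '[[0.005, [-0.0001, 0.001, 0], 0], [0.005, [0, 0, 0], 0]]'

```text
time_s: 20.75
eef_pos: [0.4621, 0.2416, 0.0609]
tcp_rot: [-179.9, -0.1, 4.5]
contact_force: [-1.0, 2.1, 6.2]
width: 0.0113
grip_force: 60.3
```

Request:
jog_arm --rows '[[0.005, [0, 0.0005, 0], 0], [0.005, [0, 0, 0], 0]]'

```text
time_s: 20.95
eef_pos: [0.4621, 0.2418, 0.0609]
tcp_rot: [-180.0, -0.1, 4.5]
contact_force: [-1.5, 0.1, 5.5]
width: 0.0111
grip_force: 60.4
```

Request:
jog_arm --rows '[[0.005, [0, 0.0007, 0], 0], [0.005, [0, 0, 0], 0], [0.005, [0, 0, 0], 0]]'

```text
time_s: 21.25
eef_pos: [0.4621, 0.2422, 0.0609]
tcp_rot: [-180.0, -0.1, 4.5]
contact_force: [-1.9, -0.3, 7.9]
width: 0.011
grip_force: 60.4
```

Run:
```python
from h import *
np.set_printoptions(precision=4,suppress=True)
s=cam("side");t=cam("top");st=state();print(st["time_s"],st["eef_pos"],st["contact_force"],st["width"],st["grip_force"])
b=cv2.resize(s["frame"][120:220,170:270,::-1],(400,400),interpolation=cv2.INTER_CUBIC)
a=cv2.resize(t["frame"][190:290,130:230,::-1],(400,400),interpolation=cv2.INTER_CUBIC)
cv2.imwrite("pics/c7.png",np.hstack([b,a]))
```

```text
21.35 [0.4621 0.2422 0.0608] [-0.9131  0.2827  7.041 ] 0.010846201100959595 60.4349684715271
```

View pics/c7.png

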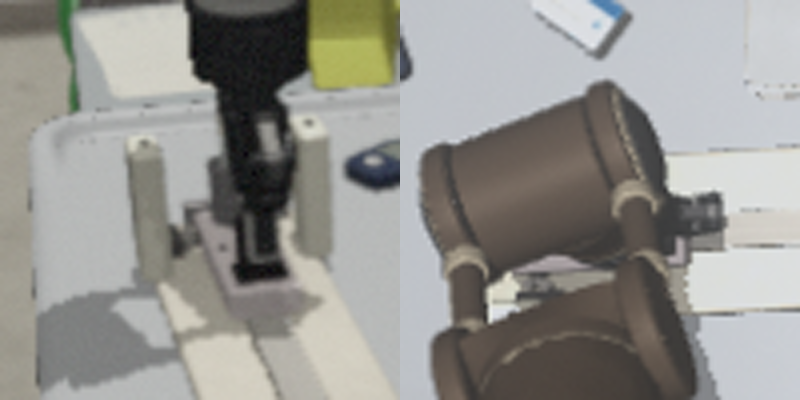

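Request:
jog_arm --rows '[[0.005, [0, 0.0007, 0], 0], [0.005, [0, 0, 0], 0], [0.005, [0, 0, 0], 0]]'

```text
time_s: 21.65
eef_pos: [0.462, 0.2427, 0.0609]
tcp_rot: [180.0, -0.1, 4.5]
contact_force: [-1.4, -1.3, 7.1]
width: 0.0111
grip_force: 60.5
```

Request:
jog_arm --rows '[[0.005, [0, 0.0007, 0], 0], [0.005, [0, 0, 0], 0], [0.005, [0, 0, 0], 0]]'

```text
time_s: 21.95
eef_pos: [0.462, 0.2429, 0.0609]
tcp_rot: [179.9, -0.0, 4.5]
contact_force: [-0.5, -3.3, 7.9]
width: 0.0109
grip_force: 60.6
```

Request:
jog_arm --rows '[[0.005, [0, -0.0007, 0], 0], [0.005, [0, 0, 0], 0], [0.005, [0, 0, 0], 0], [0.005, [0, 0, 0], 0]]'

```text
time_s: 22.35
eef_pos: [0.4621, 0.2426, 0.0609]
tcp_rot: [180.0, -0.1, 4.5]
contact_force: [-1.4, -0.9, 7.6]
width: 0.0114
grip_force: 60.5
```

```bash
python3 -c "
from bench import *
s=state();print(s['eef_pos'],s['contact_force'],s['grip_force']);print(finish_job())"
```

```text
[0.46206341 0.24261879 0.06086817] [-1.3921664  -0.86464698  7.60179811] 60.51316738128662
the job is handed in; nothing more can be done
None
```

I handed the job in at about 22 s: the tall tube went upright to the floor of the cup and was let go, and the carriage rests in the head's notch with the handle still gripped. The notch is judged by feel — the push peaked near 6 N, the carriage was drawn in, then pushing on stiffened — because the gripper hid the tube in the last picture; the short tube and the other small things were not touched.

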